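Slide the tall glass panel out of the rack and stand it on the easel

TASK

Slide the tall glass sample panel up out of the slotted rack and stand it on the inspection easel: bottom edge down on the ledge, between the two side stops, its face lying flat against the rails. It is glass, so lower it gently until you feel it rest on the ledge before you let go, never drop it, and leave the two short panels in the rack and the jar, the mug and the small mould where they are.

Things in the scene. Friction and masses are not known exactly. Their poses are not given: they have to be found in the camera images.
- tall_panel: the one tall greenish glass panel, 8 (x, thickness) x 110 (y, width) x 140 (z, height) mm, about 0.3 kg, on edge in any one of the rack's three slots. Origin: middle of its bottom edge, 8 mm above the table at the start; z points up the panel. Its top edge stands 48 mm above the rack.
- short_panel_a: short panel of the same glass, 8 x 110 x 110 mm, in another slot; its top is 18 mm above the rack. Origin and axes as for the tall panel. Leave in its slot.
- short_panel_b: second short panel, same as the first, in the remaining slot. Leave in its slot.
- rack: fixed wooden rack, 190 (x) x 150 (y) x 100 (z) mm, open above: two end walls with three facing pairs of vertical slots, at x = -58, 0, +58 mm, each 12 mm wide (x), 117 mm long (y), floor 8 mm above the table. Slot ribs reach 12 mm in from the end walls; the middle 93 mm of y is open. Origin: centre of the underside. Place and turn about the vertical vary.
- easel: fixed steel easel base, 180 (x) x 170 (y) x 12 mm; x points the way the easel faces, away from the robot. Origin on the table, 10 mm ahead (+x) of the centre of its underside. Place and turn vary.
- board: leaning frame of the easel: two rails 140 mm long, 14 wide, centred at y = -46 and +46 mm, open between for fingers. Leans 0.35 rad from upright, top towards the robot. Origin: foot, midway between the rails on their front faces, 12 mm above the table; z up along the rails, x square out of their front faces (away from the robot and up). A panel in place has its origin at x = 4, y = 0 mm.
- stops (a point): point midway between the two side stops, in the plane of the rails' front faces, 110 mm up the rails (the stops' upper ends); axes as the board's. The stops are strips with inner faces 119 mm apart, running from 25 to 110 mm up the rails, standing 10 mm out in front of them.
- ledge_low (a point): point on the rails' front plane midway between them, 35 mm up: lowest place of the ledge's top. The ledge is a flat strip square to the rails, 112 mm wide, sticking out 24 mm, topped by a sprung black pad that gives 4 mm under 8 N. Its top is clamped anywhere from here to 25 mm farther up (35 to 60 mm from the foot), different each time and not reported: see it or feel for it.
- jar: white closed jar, 60 mm across, 95 mm high, a bystander. Origin: centre of its underside.
- mug: blue mug, 70 mm across, 85 mm high, a bystander. Origin: centre of its underside.
- mould: small dark steel mould, a squat round block 60 mm across, 55 mm high, a bystander. Origin: centre of its underside.
Mind the look-alikes: they are no part of the job. What is shaped like the tall_panel but black or blue is not meant.

How it is judged:
On the way, in this order (a step that is already met when the one before it is completed fails the run):
1. the tall panel has been slid up clear of the rack, in the fingers (z of tall_panel in the frame of rack above 0.102 m and contact force between tall_panel and the fingers above 1 N), for 0.1 s.
2. still in the fingers, the panel has been lowered between the side stops and touches the easel (y of tall_panel in the frame of board between -0.007 and 0.007 m and z of tall_panel in the frame of board between 0.03 and 0.066 m and contact force between tall_panel and easel above 1 N and contact force between tall_panel and the fingers above 1 N and linear speed of tall_panel below 0.03 m/s), for 0.2 s.
At the end, for the whole second after the job is handed in: The tall panel stands at rest on the easel's ledge, released: centred between the stops within 7 mm, its bottom edge between 30 and 66 mm up the rails, its back within 5 mm of the rails and flat to them within 0.06 rad; short panels, jar, mug and mould within 20 mm of where they were (y of tall_panel in the frame of board between -0.007 and 0.007 m and z of tall_panel in the frame of board between 0.03 and 0.066 m and x of tall_panel in the frame of board between 0 and 0.009 m and angle between the z axis of tall_panel and the z axis of board, either way round below 0.06 rad and angle between the x axis of tall_panel and the x axis of board, either way round below 0.06 rad and contact force between tall_panel and easel above 0.5 N and linear speed of tall_panel below 0.02 m/s and contact force between tall_panel and the fingers below 0.1 N and distance of each of jar, mug, mould, short_panel_a, short_panel_b from where it was at the start of the episode below 0.02 m); the robot touches nothing.
It fails at once if the tall panel is dropped: it moves faster than 0.25 m/s out of the fingers (contact force between tall_panel and the fingers below 0.1 N and linear speed of tall_panel above 0.25 m/s).
It fails at once if the tall panel is pressed on the easel with more than 45 N (contact force between tall_panel and easel above 45 N).
It fails at once if a short panel is moved more than 20 mm (distance of any of short_panel_a, short_panel_b from where it was at the start of the episode above 0.02 m).
It fails at once if the jar, mug or mould is moved more than 20 mm (distance of any of jar, mug, mould from where it was at the start of the episode above 0.02 m).
It also fails if it takes over 48 s, if anything falls off the work surface, if the arm or the gripper's body presses on something with over 40 N, if the wrist force passes 120 N, or if a joint passes its speed limit or range.

ROBOT

A 6-joint arm with a two-finger parallel gripper is mounted at the origin on the work surface. World frame = base frame: x ahead of the robot, y to its left, z up, the work surface at z = 0. Lengths are in m, angles in rad, forces in N, time in s.
With the tool pointing down it reaches from about 0.15 to 0.775 m from the base axis. Payload 6.1 kg.
Tool frame: the origin (TCP) lies between the finger pads; the fingertips stand r.tip_reach ahead of it and the grasp point (between the pads) lies 8 mm behind it (r.tip_reach is the distance from the TCP to the fingertips, in m); z points along the fingers, y is the line along which they close (so a half turn about z gives the same grasp; the last joint's range is limited). The gripper opens to 85 mm and grips with 20 to 120 N. Pads are 22 mm wide; open, the fingers measure 114 mm over their backs; the gripper's body (76 mm by 85 mm) begins 54 mm behind the grasp point. The pads swing forward as they close: fully open they stand 13 mm farther back than shut.
Start: joints at [1.202, 0.126, -0.04, 1.405, 0, 1.571], TCP at [0.189, 0.49, 0.217] pointing down, gripper open.
Joint ranges: [-2.72, 2.72], [-0.95, 1.95], [-1.27, 1.35], [-1.78, 2.02], [-1.46, 1.47], [-3.14, 3.14]. Speed limits (rad/s): [2.39, 2.39, 3.01, 3.14, 3.14, 3.14].

INTERFACE

Orientations are given as a unit quaternion [x, y, z, w].
In Python, from plant import r, vision gives the robot as it stands.
- The arm moves only by the shell command python3 -m jog 'ROWS' [FORCE]. ROWS is JSON, a list of rows, each a list of 7 numbers: the shift along the tool's x, y, z in cm, then the turn, a rotation vector about the tool's x, y, z in degrees, then the finger opening in cm, from 0 to 8.54. A call has 1 to 20 rows; each row shifts and turns the commanded pose from where the row before left it, along the tool's axes as they then stand; what a row does not reach is not made up. A row lasts 1/8 s, in which the tool goes at most 62.5 mm and 10.7 degrees, less where a joint would pass 70% of its speed; a pose out of reach is approached as far as the arm can. A call is refused whole if a number of a shift passes 6.25 or a number of a turn 10.7, either way. A call with a gripper value outside its range is refused whole. The fingers move at their own pace and stop on an object; FORCE is the grip in N (left out, the last holds). Time passes only in rows, so rows that do not move let the fingers close. It gives the time, the measured TCP pose, the force, the opening and the grip force at its end, in the units of the state.
- r.read_state(): the state, without advancing time (a new reading comes with each control period).
- vision.get_image(name): name is "scene" or "side" or "wrist"; returns a dict with "pixels" (480x640x3 uint8, blue, green, red), "mtx" (3x3 intrinsics, pixels), "dist_coeffs" ([k1, k2, p1, p2, k3] as OpenCV has them; the pictures are not rectified), "rvec" (rotation vector, rad) and "tvec" (3), from world to camera coordinates, as OpenCV has them. Camera axes: x right, y down, z forward; pixel columns grow to the right and rows downward; lengths in m; the calibration is good to about 2 mm. A picture is of the moment at which its call begins. There is no depth.
- r.close_job(): hands the job in; it is judged then, once.
The state is a dict: "time_s": time; "joints": joint angles; "qvel": joint speeds; "joint_torque": joint torques, N m; "ee_pos": TCP position; "ee_rot": TCP orientation; "wrist_force": force on the tool from outside, world axes, zero at the start; "ft_torque": the same for the moment, N m; "gripper_width": finger opening in m; "finger_force": force on a finger pad.
Only numpy, scipy, OpenCV 4.12 (cv2) and the standard library are available. Lean on these libraries where they do the work, as an engineer would, in place of code of your own. Each camera call takes 0.05 s, during which the arm holds its last target. There are 200 camera calls.

## Working session

There is one attempt and no reset: what is moved stays moved. The work goes in short steps, Python scripts to look and compute and a shell command to move; the robot and the scene stay as the last step left them, time stands still between calls to the robot, and variables do not carry over. Pictures are saved under pics/ and viewed, at most 10 in all, crops included, and the job is handed in when it is done.

```bash
ls; mkdir -p pics; python3 - <<'E'
from plant import r, vision
import cv2, numpy as np, pickle
d={n:vision.get_image(n) for n in("scene","side","wrist")}
pickle.dump(d,open('v0.pkl','wb'))
for n in("scene","side"): cv2.imwrite(f'pics/{n}0.png',d[n]['pixels'])
for n in d:
  R=cv2.Rodrigues(np.array(d[n]['rvec'],float))[0]; print(n,-R.T@np.array(d[n]['tvec']).ravel(),R[2])
print(r.read_state(), r.tip_reach)
E
```

```text
pics
scene [ 1.32762587 -0.27000539  0.89176321] [-0.65072834  0.32467336 -0.68639627]
side [ 0.0887026  -0.49362182  0.70170081] [ 0.49600397  0.59574899 -0.6317145 ]
wrist [0.12655747 0.51368714 0.3720999 ] [ 0.24713655 -0.09779399 -0.96403312]
{'time_s': 0.15, 'joints': array([ 1.20200015e+00,  1.26276949e-01, -4.03950542e-02,  1.40539057e+00,
       -2.46138586e-05,  1.57078380e+00]), 'qvel': array([ 0.00091055, -0.00028919,  0.00294373, -0.00032296,  0.00168729,
        0.00052912]), 'joint_torque': array([-1.42737945e-04, -4.36276281e+01,  3.53150296e+01,  1.37041733e-02,
       -7.48490993e-05, -1.09831802e-05]), 'ee_pos': array([0.18914424, 0.48938266, 0.21648002]), 'ee_rot': array([ 1.83348661e-01,  9.83047744e-01, -6.24647134e-04, -1.03992126e-04]), 'wrist_force': array([-0.25545512,  0.41634805,  0.58518189]), 'ft_torque': array([-0.02784473, -0.02515539, -0.01808125]), 'finger_force': 0.0, 'gripper_width': 0.08514703338553258} 0.011
```

View pics/scene0.png

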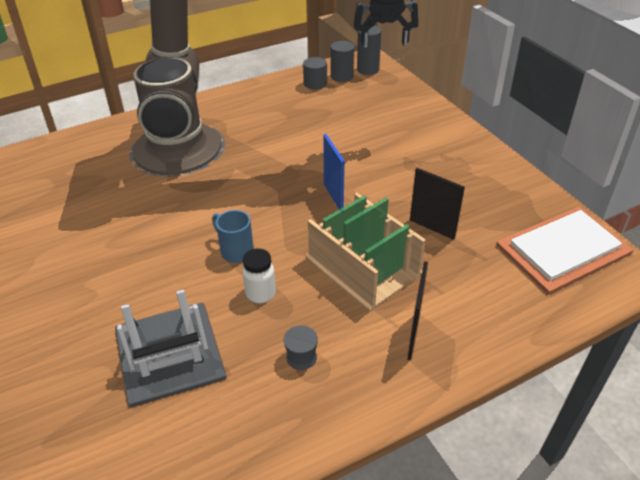

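View pics/side0.png

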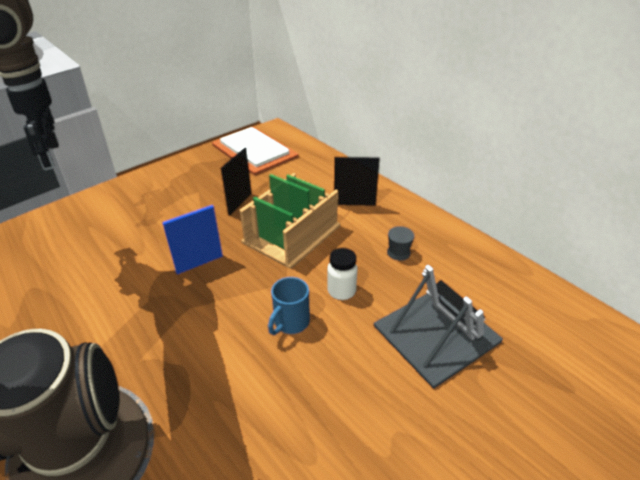

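The scene view shows three green panels in the rack at about (345,212), (368,222) and (390,253). The blue panel (333,170) and the black ones (437,203), (417,315) are look-alikes. The easel is at (168,345). The middle green panel, (368,222) in scene and (290,192) in side, looks tallest, so I'll enlarge to confirm.

```bash
python3 - <<'E'
import cv2,pickle,numpy as np
d=pickle.load(open('v0.pkl','rb'))
def c(n,x,y,w,h): return cv2.resize(d[n]['pixels'][y:y+h,x:x+w],(400,300),interpolation=cv2.INTER_CUBIC)
a=np.vstack([np.hstack([c('scene',300,185,133,100),c('side',230,165,133,100)]),np.hstack([c('scene',105,285,133,100),c('side',370,265,133,100)])])
a[:300]=cv2.convertScaleAbs(a[:300],alpha=1.5)
cv2.imwrite('pics/crop0.png',a)
E
```

```text
(no output)
```

View pics/crop0.png

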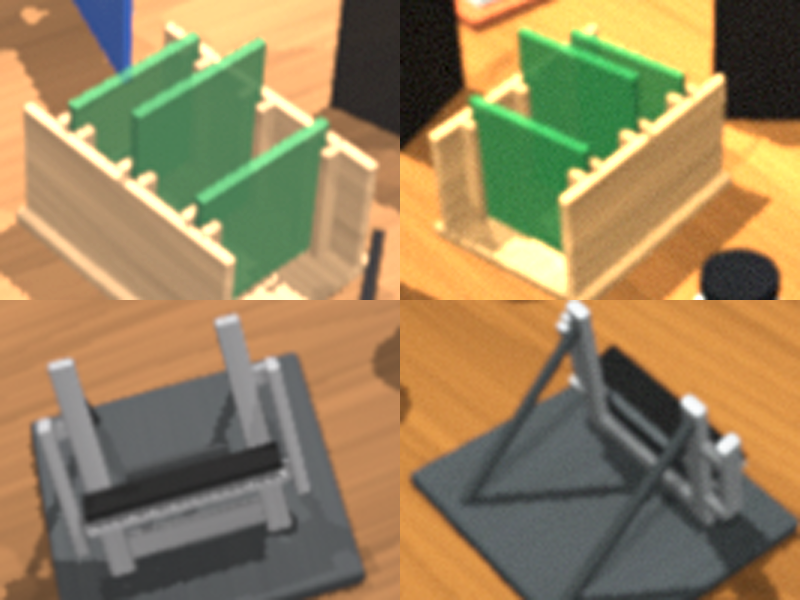

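The middle green panel stands clearly farthest above the ribs in both views, so it is the tall one. Next I'll measure it, the easel and the rack.

```bash
cat > h.py <<'E'
import cv2,numpy as np
def cam(c):
    R=cv2.Rodrigues(np.array(c['rvec'],float))[0]; t=np.array(c['tvec'],float).ravel()
    return R,t,-R.T@t
def rays(c,p):
    R,t,o=cam(c)
    u=cv2.undistortPoints(np.array(p,float).reshape(-1,1,2),np.array(c['mtx']),np.array(c['dist_coeffs'])).reshape(-1,2)
    return o,np.c_[u,np.ones(len(u))]@R
def plane(c,p,z):
    o,d=rays(c,p); return o+d*((z-o[2])/d[:,2])[:,None]
def tri(c1,p1,c2,p2):
    o1,d1=rays(c1,p1);o2,d2=rays(c2,p2);out=[]
    for a,b in zip(d1,d2):
        s=np.linalg.lstsq(np.c_[a,-b],o2-o1,rcond=None)[0]
        x,y=o1+s[0]*a,o2+s[1]*b; out.append(np.r_[(x+y)/2,np.linalg.norm(x-y)])
    return np.array(out)
def proj(c,P):
    return cv2.projectPoints(np.array(P,float).reshape(-1,3),np.array(c['rvec'],float),np.array(c['tvec'],float),np.array(c['mtx']),np.array(c['dist_coeffs']))[0].reshape(-1,2)
E
python3 - <<'E'
import pickle; from h import *
np.set_printoptions(precision=4,suppress=True)
d=pickle.load(open('v0.pkl','rb')); S,D=d['scene'],d['side']; k=133/400
sc=lambda p,x,y:[(x+(a+.5)*k-.5,y+(b+.5)*k-.5) for a,b in p]
# tall panel top edge front corners
s=sc([(134,113),(265,42)],300,185); q=sc([(637,75),(521,32)],230,165); q=[(a-400*k,b) for a,b in q]
print('tall plane',plane(S,s,.148),plane(D,q,.148)); print(tri(S,s,D,q))
# masks of bright top face
for n,c,(x,y,w,h) in(('scene',S,(340,195,52,32)),('side',D,(268,170,50,30))):
    hsv=cv2.cvtColor(c['pixels'],cv2.COLOR_BGR2HSV)[y:y+h,x:x+w]
    m=(hsv[...,0]>60)&(hsv[...,0]<90)&(hsv[...,1]>100)
    v=hsv[...,2]; print(n,np.percentile(v[m],[10,50,80,95]),[int(m[:,i].argmax()) for i in range(w)])
# rack wall top corners (scene) z=.1 : outer near wall ends; far wall right end
s=sc([(25,105),(234,262),(376,165),(168,25)],300,185); print('rack S',plane(S,s,.1))
# rail tops
s=sc([(62,66),(228,22)],105,285); q=[(a-400*k,b) for a,b in []]
q=sc([(178,12),(293,105)],370,265); print('rails',tri(S,[s[1],s[0]],D,q),tri(S,s,D,q))
# stops tops
s=sc([(44,124),(272,64)],105,285); q=sc([(330,142)],370,265); print('stop',tri(S,s[:1],D,q),tri(S,s[1:],D,q))
# base corners
s=sc([(36,125),(293,54),(363,277)],105,285); q=sc([(14,178),(394,225)],370,265); print('base',plane(S,s,.012),plane(D,q,.012))
E
```

```text
tall plane [[0.6003 0.152  0.148 ]
 [0.5805 0.2581 0.148 ]] [[0.603  0.153  0.148 ]
 [0.574  0.2542 0.148 ]]
[[0.6017 0.1512 0.1495 0.0001]
 [0.5774 0.26   0.1444 0.0011]]
scene [ 85. 112. 142. 156.] [14, 13, 13, 13, 13, 13, 25, 12, 12, 11, 10, 22, 9, 21, 8, 7, 6, 5, 5, 4, 4, 4, 16, 15, 15, 15, 15, 15, 14, 13, 13, 12, 12, 0, 0, 0, 9, 9, 9, 8, 0, 0, 6, 0, 5, 0, 0, 0, 0, 0, 0, 0]
side [ 84.    88.   109.   139.85] [0, 0, 0, 6, 6, 6, 7, 8, 8, 9, 9, 9, 10, 10, 11, 11, 11, 11, 11, 10, 6, 7, 7, 8, 8, 8, 8, 9, 10, 10, 10, 11, 11, 12, 12, 12, 13, 13, 14, 14, 14, 15, 15, 16, 16, 17, 17, 17, 18, 18]
rack S [[0.5129 0.1209 0.1   ]
 [0.6975 0.1662 0.1   ]
 [0.6679 0.2885 0.1   ]
 [0.4855 0.2438 0.1   ]]
rails [[ 0.6148 -0.1669  0.139   0.001 ]
 [ 0.6039 -0.2576  0.1403  0.0001]] [[ 0.5985 -0.2211  0.157   0.0798]
 [ 0.6203 -0.2068  0.1272  0.085 ]]
stop [[ 0.6181 -0.2777  0.1169  0.0014]] [[ 0.6403 -0.2089  0.0998  0.12  ]]
base [[ 0.5202 -0.2827  0.012 ]
 [ 0.5399 -0.1208  0.012 ]
 [ 0.7176 -0.1431  0.012 ]] [[ 0.5352 -0.1238  0.012 ]
 [ 0.6862 -0.3073  0.012 ]]
```

```bash
python3 -m jog '[[0,0,-1.05,0,0,9.5,8.5],[0,0,-1.05,0,0,9.5,8.5],[0,0,-1.05,0,0,9.5,8.5],[0,0,-1.05,0,0,9.5,8.5],[0,0,-1.05,0,0,9.5,8.5],[0,0,-1.05,0,0,9.5,8.5],[0,0,-1.05,0,0,9.5,8.5],[0,0,-1.05,0,0,9.5,8.5]]'
python3 -m jog '[[-4.6,3.67,0,0,0,0,3],[-4.6,3.67,0,0,0,0,3],[-4.6,3.67,0,0,0,0,3],[-4.6,3.67,0,0,0,0,3],[-4.6,3.67,0,0,0,0,3],[-4.6,3.67,0,0,0,0,3],[-4.6,3.67,0,0,0,0,3],[-4.6,3.67,0,0,0,0,3],[-4.6,3.67,0,0,0,0,3],[-4.6,3.67,0,0,0,0,3],[-4.6,3.67,0,0,0,0,3],[-4.6,3.67,0,0,0,0,3],[-4.6,3.67,0,0,0,0,3],[-4.6,3.67,0,0,0,0,3],[0,0,0,0,0,0,3],[0,0,0,0,0,0,3]]'
python3 - <<'E'
from plant import r, vision
import cv2,pickle
w=vision.get_image('wrist'); pickle.dump(w,open('w1.pkl','wb')); cv2.imwrite('pics/w1.png',w['pixels']); print(w['mtx'])
E
```

```text
time_s: 1.15
ee_pos: [0.1892, 0.4896, 0.3011]
ee_rot: [0.752, 0.66, -0.0, 0.0]
wrist_force: [-0.3, 0.2, 0.5]
gripper_width: 0.0849
finger_force: 0.0
time_s: 3.15
ee_pos: [0.6189, -0.213, 0.3004]
ee_rot: [0.75, 0.662, -0.0, -0.001]
wrist_force: [0.1, 0.4, 0.6]
gripper_width: 0.0298
finger_force: 0.0
[[371.4443334    0.         320.75305926]
 [  0.         371.4443334  240.08875005]
 [  0.           0.           1.        ]]
```

View pics/w1.png

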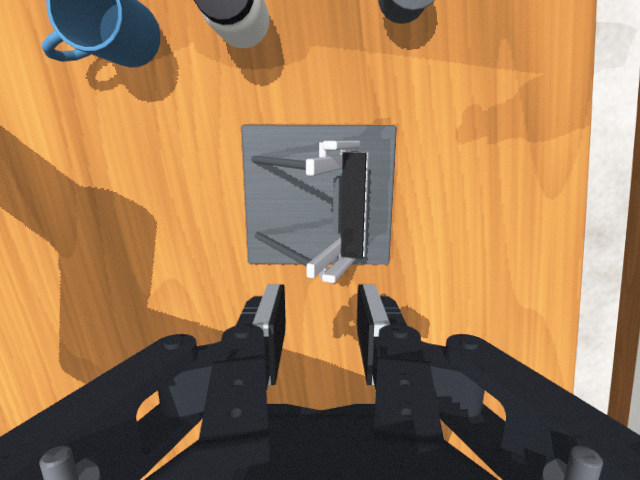

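The wrist view shows the easel base with corners near (242,125), (396,125), (388,263) and (248,263), the black ledge pad at (342-367, 152-258), rail tops near (312,167) and (312,272), and stop tops near (328,146) and (330,277). I'll enlarge it.

```bash
python3 - <<'E'
import pickle; from h import *
w=pickle.load(open('w1.pkl','rb')); cv2.imwrite('pics/w1c.png',cv2.resize(w['pixels'][130:290,295:395],(375,600),interpolation=cv2.INTER_NEAREST))
E
```

```text
(no output)
```

View pics/w1c.png

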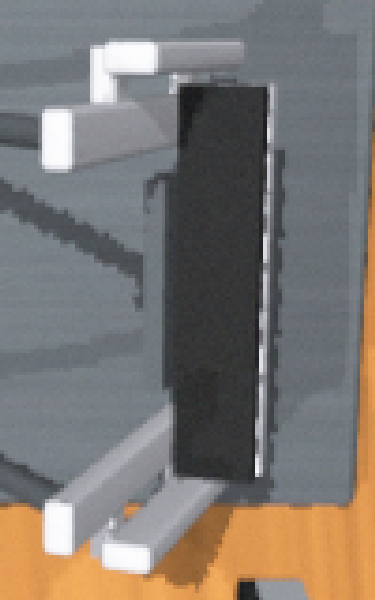

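```bash
cat > m.py <<'E'
import pickle; from h import *
np.set_printoptions(precision=4,suppress=True)
w=pickle.load(open('w1.pkl','rb')); f=lambda p:[(295+a/3.75-.5,130+b/3.75-.5) for a,b in p]
c,s=np.cos(.35),np.sin(.35)
hsv=cv2.cvtColor(w['pixels'],cv2.COLOR_BGR2HSV); 
m=((hsv[...,1]<90)).astype(np.uint8); m[:,:235]=0;m[:,400:]=0;m[:120]=0;m[270:]=0
m=cv2.morphologyEx(m,cv2.MORPH_OPEN,np.ones((9,9)))
cn=max(cv2.findContours(m,0,1)[0],key=cv2.contourArea); ap=cv2.approxPolyDP(cn,6,True).reshape(-1,2); print('base px',ap.tolist()); print(plane(w,ap,.012))
b=plane(w,[(242,125),(396,125),(388.5,264),(248,264)],.012); print('base man',b,b.mean(0))
R=plane(w,f([(75,137),(75,527)]),.012+.14*c); print('rail top front',R,R.mean(0),np.linalg.norm(R[1]-R[0]))
yv=(R[0]-R[1])[:2]; print('yaw',np.degrees(np.arctan2(-yv[0],yv[1])))
St=plane(w,f([(157,72),(150,543)]),.012+.11*c+.010*s); print('stops',St,St.mean(0),np.linalg.norm(St[1]-St[0]))
o=R.mean(0); yaw=np.radians(-7)
xh=np.array([np.cos(yaw),np.sin(yaw),0]); zb=-s*xh+np.array([0,0,c]); xb=c*xh+np.array([0,0,s]); yb=np.cross(zb,xb)
foot=o-.14*zb; print('foot',foot)
for k in (35,40,45,50,55,60):
    P=foot+k/1000*zb; O,D=rays(w,f([(180,87),(268,87),(255,478),(173,478)]))
    t=((P-O)@zb)/(D@zb); X=O+t[:,None]*D-foot; print(k,'pad x',X@xb*1e3,'y',X@yb*1e3)
E
python3 m.py
```

```text
base px [[242, 125], [248, 262], [306, 269], [388, 263], [394, 125]]
[[ 0.5392 -0.1207  0.012 ]
 [ 0.517  -0.2848  0.012 ]
 [ 0.5884 -0.3031  0.012 ]
 [ 0.6921 -0.3081  0.012 ]
 [ 0.712  -0.1425  0.012 ]]
base man [[ 0.5392 -0.1207  0.012 ]
 [ 0.7143 -0.1428  0.012 ]
 [ 0.6927 -0.3095  0.012 ]
 [ 0.5165 -0.2874  0.012 ]] [ 0.6157 -0.2151  0.012 ]
rail top front [[ 0.6191 -0.1681  0.1435]
 [ 0.6073 -0.2587  0.1435]] [ 0.6132 -0.2134  0.1435] 0.09134690145193766
yaw -7.4296443032673505
stops [[ 0.6396 -0.1573  0.1188]
 [ 0.6243 -0.2743  0.1188]] [ 0.632  -0.2158  0.1188] 0.11804306493198526
foot [ 0.6609 -0.2193  0.012 ]
35 pad x [-7.3771 18.658  18.0113 -8.1433] y [ 52.6217  52.9038 -63.5831 -66.4215]
40 pad x [-5.8631 19.8439 19.2053 -6.6196] y [ 52.816   53.0946 -61.9239 -64.7265]
45 pad x [-4.349  21.0297 20.3993 -5.0959] y [ 53.0104  53.2854 -60.2646 -63.0314]
50 pad x [-2.835  22.2156 21.5933 -3.5722] y [ 53.2047  53.4762 -58.6054 -61.3364]
55 pad x [-1.3209 23.4014 22.7873 -2.0485] y [ 53.3991  53.667  -56.9462 -59.6414]
60 pad x [ 0.1931 24.5873 23.9813 -0.5248] y [ 53.5935  53.8578 -55.2869 -57.9464]
```

```bash
python3 -m jog '[[5.87,-1.16,0,0,0,0,3],[5.87,-1.16,0,0,0,0,3],[5.87,-1.16,0,0,0,0,3],[5.87,-1.16,0,0,0,0,3],[5.87,-1.16,0,0,0,0,3],[5.87,-1.16,0,0,0,0,3],[5.87,-1.16,0,0,0,0,3],[0,0,0,0,0,-10.5,3],[0,0,0,0,0,-10.5,3],[0,0,0,0,0,0,3],[0,0,0,0,0,0,3]]'
python3 - <<'E'
from plant import r, vision
import cv2,pickle
w=vision.get_image('wrist'); pickle.dump(w,open('w2.pkl','wb')); cv2.imwrite('pics/w2.png',cv2.resize(w['pixels'][90:330,200:440],(600,600),interpolation=cv2.INTER_NEAREST))
E
```

```text
time_s: 4.58
ee_pos: [0.5888, 0.205, 0.302]
ee_rot: [0.617, 0.787, 0.001, 0.0]
wrist_force: [-0.2, -0.2, 0.3]
gripper_width: 0.0301
finger_force: 0.0
```

View pics/w2.png

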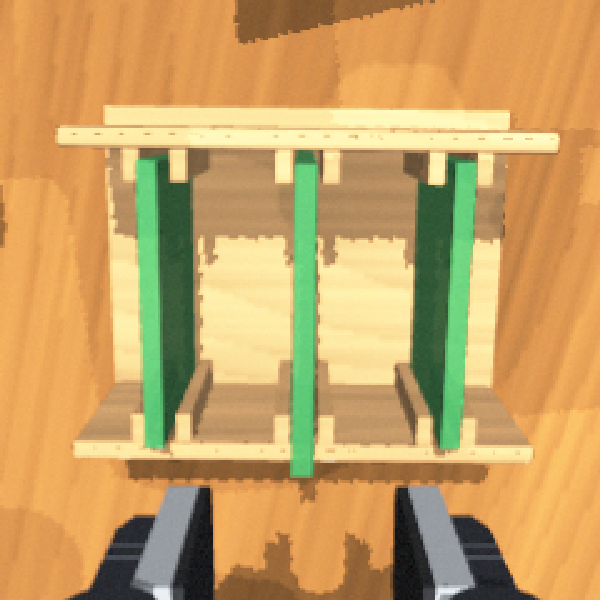

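The tall panel's top face spans crop x 291-318 and y 152-477, in the middle slot and clearly the nearest to the camera.

```bash
python3 - <<'E'
import pickle; from h import *; from plant import r
from scipy.spatial.transform import Rotation as Ro
np.set_printoptions(precision=4,suppress=True)
w=pickle.load(open('w2.pkl','rb')); f=lambda p:[(200+a/2.5-.5,90+b/2.5-.5) for a,b in p]
P=plane(w,f([(295,152),(318,152),(313,477),(291,477)]),.148); print(P)
a,b=(P[0]+P[1])/2,(P[2]+P[3])/2; m=(a+b)/2; v=a-b
print('len',np.linalg.norm(v),'thick',np.linalg.norm(P[1]-P[0]),'mid',m,'yaw',np.degrees(np.arctan2(-v[0],v[1])))
s=r.read_state(); R=Ro.from_quat(s['ee_rot']); M=R.as_matrix(); print(M)
tgt=m.copy(); tgt[2]=.148-.022-.008
print('shift cm',100*(M.T@(tgt-s['ee_pos'])), 'tool y yaw',np.degrees(np.arctan2(M[1,1],M[0,1])))
E
```

```text
[[0.5728 0.26   0.148 ]
 [0.58   0.2618 0.148 ]
 [0.6055 0.1519 0.148 ]
 [0.5979 0.15   0.148 ]]
len 0.11284931402935895 thick 0.0074710974610278065 mid [0.589  0.2059 0.148 ] yaw 12.961041702198205
[[-0.2377  0.9713  0.0009]
 [ 0.9713  0.2377  0.0004]
 [ 0.0001  0.0009 -1.    ]]
shift cm [ 0.104   0.0131 18.3833] tool y yaw 13.750467956587594
```

```bash
python3 -m jog '[[0.1,0,5.5,0,0,0,3],[0,0,5,0,0,0,3],[0,0,4.5,0,0,0,3],[0,0,2.4,0,0,0,3],[0,0,1,0,0,0,3],[0,0,0,0,0,0,3],[0,0,0,0,0,0,0.4],[0,0,0,0,0,0,0.4],[0,0,0,0,0,0,0.4],[0,0,0,0,0,0,0.4],[0,0,0,0,0,0,0.4]]' 60
```

```text
time_s: 6.0
ee_pos: [0.5904, 0.206, 0.1188]
ee_rot: [0.617, 0.787, 0.001, 0.001]
wrist_force: [-0.4, 0.2, 6.0]
gripper_width: 0.0063
finger_force: 61.2
```

```bash
python3 -m jog '[[0,0,-0.5,0,0,0,0.4],[0,0,-0.7,0,0,0,0.4],[0,0,-0.8,0,0,0,0.4],[0,0,-1,0,0,0,0.4],[0,0,-1.5,0,0,0,0.4],[0,0,-1.5,0,0,0,0.4],[0,0,-1.5,0,0,0,0.4],[0,0,-1.5,0,0,0,0.4],[0,0,-1.5,0,0,0,0.4],[0,0,-1.5,0,0,0,0.4],[0,0,-1.5,0,0,0,0.4],[0,0,-1.5,0,0,0,0.4],[0,0,-1,0,0,0,0.4],[0,0,0,0,0,0,0.4],[0,0,0,0,0,0,0.4]]'
python3 - <<'E'
from plant import r, vision
import cv2,pickle,numpy as np
d={n:vision.get_image(n) for n in("scene","side","wrist")}
pickle.dump(d,open('v3.pkl','wb'))
a=np.hstack([cv2.resize(d['wrist']['pixels'],(480,360)),cv2.resize(d['side']['pixels'][80:320,180:393],(320,360))]);cv2.imwrite('pics/v3.png',a)
E
```

```text
time_s: 7.88
ee_pos: [0.5892, 0.2056, 0.2765]
ee_rot: [0.617, 0.787, -0.0, -0.0]
wrist_force: [-0.7, 0.3, -3.3]
gripper_width: 0.0064
finger_force: 59.9
```

View pics/v3.png

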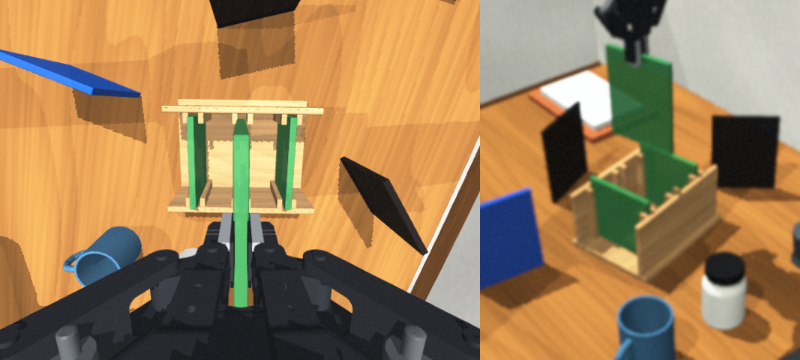

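The tall panel is gripped and hangs clear above the rack, and both short panels are still in their slots. Now I'll check its pose in the hand and plan the approach.

```bash
cat > g.py <<'E'
from h import *; from plant import r
from scipy.spatial.transform import Rotation as Ro
np.set_printoptions(precision=4,suppress=True)
c,s=np.cos(.35),np.sin(.35); yaw=np.radians(-7.3)
xh=np.array([np.cos(yaw),np.sin(yaw),0]); zb=-s*xh+np.array([0,0,c]); xb=c*xh+np.array([0,0,s]); yb=np.cross(zb,xb)
foot=np.array([.6132,-.2141,.1435])-.14*zb
TR=np.c_[yb,xb,-zb]   # tool axes in world when panel is flat to board
G=.111
def now():
    st=r.read_state(); return st,st['ee_pos'],Ro.from_quat(st['ee_rot']).as_matrix()
def where():   # panel in board frame as held, mm / angle error deg (tool axes)
    st,p,M=now(); q=p-foot; print('board x,y,z mm',1e3*q@xb,1e3*q@yb,1e3*(q@zb-G),'rot err tool deg',np.degrees(Ro.from_matrix(M.T@TR).as_rotvec()))
def go(x,y,z):
    st,p,M=now(); t=foot+x*xb+y*yb+(z+G)*zb; print('target',t,'shift cm in current tool',100*M.T@(t-p))
E
python3 - <<'E'
from g import *; import pickle
st,p,M=now(); d=pickle.load(open('v3.pkl','rb'))
C=[p+M@np.array([a,b,z]) for a in(-.055,.055) for b in(-.004,.004) for z in(-.029,.111)]
for n in('scene','side','wrist'):
    h=cv2.cvtColor(d[n]['pixels'],cv2.COLOR_BGR2HSV); q=proj(d[n],C); print(n,q.round(1).tolist())
    m=cv2.inRange(h,(55,100,40),(95,255,255)); k,l,S,_=cv2.connectedComponentsWithStats(m)
    for i in range(1,k):
        if S[i,4]>150: 
            ys,xs=np.where(l==i); print(S[i].tolist(),[ (int(xs[j]),int(ys[j])) for j in((xs+ys).argmin(),(xs-ys).argmax(),(xs+ys).argmax(),(xs-ys).argmin())])
where()
yawR=Ro.from_euler('z',21.05,degrees=True).as_matrix(); M2=M@yawR
t=foot+.030*xb+(.135+G)*zb; print(t,100*M2.T@(t-p))
E
```

```text
scene [[344.8, 150.4], [343.4, 214.5], [348.1, 152.4], [346.5, 216.7], [390.8, 125.9], [385.9, 189.0], [394.2, 127.8], [389.0, 191.0]]
[324, 196, 42, 25, 260] [(326, 218), (364, 196), (362, 206), (324, 220)]
side [[305.6, 123.0], [307.1, 183.9], [308.1, 121.5], [309.4, 182.2], [262.8, 109.6], [267.6, 168.3], [265.3, 108.2], [269.9, 166.8]]
[254, 110, 70, 138, 4068] [(265, 110), (306, 122), (282, 247), (260, 236)]
wrist [[311.5, 440.4], [315.8, 300.0], [330.6, 440.4], [326.0, 300.0], [309.2, 174.7], [315.2, 155.5], [332.9, 174.7], [326.6, 155.5]]
[249, 153, 26, 126, 2022] [(249, 156), (262, 153), (260, 278), (254, 278)]
[367, 154, 29, 126, 2287] [(371, 165), (395, 157), (387, 278), (380, 278)]
[310, 159, 23, 251, 4823] [(317, 159), (324, 159), (329, 408), (312, 408)]
board x,y,z mm -26.976804857943357 413.2161067747333 180.30928078620812 rot err tool deg [-19.8908  -3.6862  20.9536]
[ 0.6051 -0.2131  0.2534] [-41.3345   6.8238   2.3166]
```

```bash
python3 -m jog '[[0,0,0,0,0,7,0.4],[0,0,0,0,0,7,0.4],[0,0,0,0,0,7,0.4],[-2,0.34,0,0,0,0,0.4],[-4,0.68,0,0,0,0,0.4],[-5,0.83,0,0,0,0,0.4],[-5,0.83,0,0,0,0,0.4],[-5,0.83,0,0,0,0,0.4],[-5,0.83,0,0,0,0,0.4],[-5,0.83,0,0,0,0,0.4],[-4.5,0.7,0,0,0,0,0.4],[-3.5,0.6,0,0,0,0,0.4],[-2.3,0.35,0,0,0,0,0.4],[0,0,0,-5,0,0,0.4],[0,0,0,-5,0,0,0.4],[0,0,0,-5,0,0,0.4],[0,0,0,-5,0,0,0.4],[0,0,0,0,0,0,0.4],[0,0,0,0,0,0,0.4]]'
python3 -c "
from g import *
where(); go(.03,0,.125); go(.012,0,.115)"
```

```text
time_s: 10.4
ee_pos: [0.6057, -0.2126, 0.2775]
ee_rot: [0.738, 0.652, 0.114, 0.13]
wrist_force: [-0.2, -0.2, -2.2]
gripper_width: 0.006
finger_force: 59.9
board x,y,z mm 38.75392198026267 0.5125924697567631 157.5102619691673 rot err tool deg [-0.1188 -0.0537  0.1886]
target [ 0.6085 -0.2135  0.244 ] shift cm in current tool [-0.0514 -0.8688  3.2528]
target [ 0.5951 -0.2118  0.2284] shift cm in current tool [-0.0465 -2.6667  4.2565]
```

```bash
python3 -m jog '[[-0.05,-0.6,1,0,0,0,0.4],[0,-0.7,1,0,0,0,0.4],[0,-0.7,1,0,0,0,0.4],[0,-0.7,1,0,0,0,0.4],[0,0,0,0,0,0,0.4],[0,0,0,0,0,0,0.4]]'
python3 - <<'E'
from g import *; from plant import vision; import pickle
where()
d={n:vision.get_image(n) for n in("scene","side","wrist")}
pickle.dump(d,open('v4.pkl','wb'))
z=lambda n,x,y,w,h:cv2.resize(d[n]['pixels'][y:y+h,x:x+w],(400,400),interpolation=cv2.INTER_CUBIC)
cv2.imwrite('pics/v4.png',np.hstack([z('wrist',200,60,240,240),z('scene',90,230,160,160)]))
st,p,M=now(); C=[p+M@np.array([a,.004,v]) for a in(-.055,.055) for v in(-.029,.111)]
for n in d: print(n,proj(d[n],C).round(1).tolist())
E
```

```text
time_s: 11.15
ee_pos: [0.5942, -0.2118, 0.2307]
ee_rot: [0.738, 0.652, 0.115, 0.13]
wrist_force: [0.5, -0.0, -2.8]
gripper_width: 0.0064
finger_force: 59.9
board x,y,z mm 11.953271976258529 -0.08344184044104536 117.44488915991118 rot err tool deg [-0.0155 -0.0476  0.1602]
scene [[98.6, 246.8], [122.7, 325.1], [169.7, 229.1], [189.3, 306.9]]
side [[478.9, 253.8], [481.3, 301.8], [426.5, 215.5], [435.7, 264.6]]
wrist [[331.2, 440.0], [326.2, 299.9], [333.7, 174.5], [326.8, 155.5]]
```

View pics/v4.png

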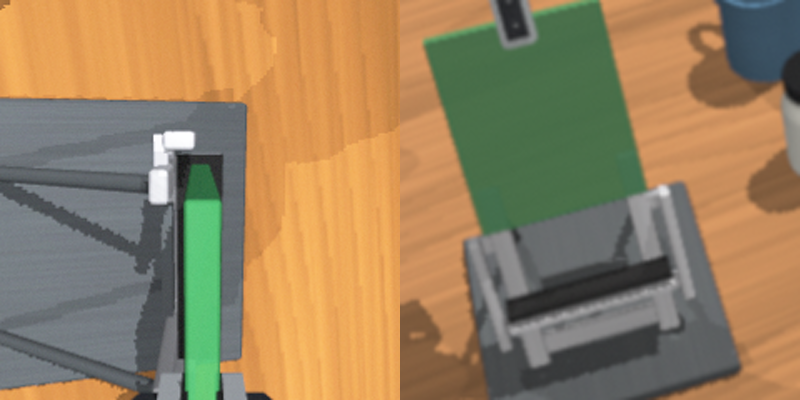

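In the wrist view the panel sits just above the stops. Its end is at crop (202,165) and the +y stop's inner edge is at (180,150), so the gap is about 6 mm. In the scene view it is centred between the stops to about 1 mm. I'll lower with a +1 mm shift.

```bash
python3 -m jog '[[0.1,-0.2,0.3,0,0,0,0.4],[0,-0.2,0.6,0,0,0,0.4],[0,-0.1,0.8,0,0,0,0.4],[0,0,0.8,0,0,0,0.4],[0,0,0.7,0,0,0,0.4],[0,0,0.5,0,0,0,0.4],[0,0,0.3,0,0,0,0.4],[0,0,0,0,0,0,0.4]]'
python3 -c "
from g import *
where()"
python3 -m jog '[[0,0,0.1,0,0,0,0.4],[0,0,0.1,0,0,0,0.4],[0,0,0.1,0,0,0,0.4],[0,0,0.1,0,0,0,0.4],[0,0,0,0,0,0,0.4]]'
python3 -c "
from g import *
where()"
```

```text
time_s: 12.3
ee_pos: [0.6031, -0.2118, 0.1908]
ee_rot: [0.738, 0.652, 0.115, 0.13]
wrist_force: [-0.4, 0.5, -3.3]
gripper_width: 0.0062
finger_force: 59.9
board x,y,z mm 6.533198909658592 1.0391208501756486 76.93320880834021 rot err tool deg [-0.0693 -0.0614  0.1608]
time_s: 12.92
ee_pos: [0.6044, -0.2119, 0.187]
ee_rot: [0.738, 0.652, 0.115, 0.13]
wrist_force: [-0.5, -0.8, -3.1]
gripper_width: 0.0062
finger_force: 59.9
board x,y,z mm 6.485329583489198 1.0637578084564328 72.99010646435643 rot err tool deg [-0.068  -0.0631  0.1609]
```

```bash
python3 -m jog '[[0,0,0.2,0,0,0,0.4],[0,0,0.2,0,0,0,0.4],[0,0,0.2,0,0,0,0.4],[0,0,0.1,0,0,0,0.4],[0,0,0.1,0,0,0,0.4],[0,0,0,0,0,0,0.4]]'
python3 -m jog '[[0,0,0.1,0,0,0,0.4],[0,0,0.1,0,0,0,0.4],[0,0,0.1,0,0,0,0.4],[0,0,0,0,0,0,0.4]]'
python3 -m jog '[[0,0,0.1,0,0,0,0.4],[0,0,0.1,0,0,0,0.4],[0,0,0,0,0,0,0.4]]'
python3 -c "
from g import *
where()"
```

```text
time_s: 13.68
ee_pos: [0.6072, -0.2123, 0.1796]
ee_rot: [0.738, 0.652, 0.115, 0.13]
wrist_force: [-0.7, 0.7, -2.6]
gripper_width: 0.0061
finger_force: 59.9
time_s: 14.18
ee_pos: [0.6081, -0.2124, 0.1767]
ee_rot: [0.738, 0.652, 0.115, 0.13]
wrist_force: [0.2, 0.7, -4.1]
gripper_width: 0.0065
finger_force: 59.9
time_s: 14.55
ee_pos: [0.6088, -0.2125, 0.1748]
ee_rot: [0.738, 0.652, 0.115, 0.13]
wrist_force: [-0.5, 0.6, -3.4]
gripper_width: 0.0066
finger_force: 59.9
board x,y,z mm 6.479059008242889 1.0544732993080825 59.983128954734305 rot err tool deg [-0.0675 -0.0611  0.1576]
```

No contact yet at an estimated 60 mm, so I'll keep lowering in small steps.

```bash
for i in 1 2 3; do python3 -m jog '[[0,0,0.1,0,0,0,0.4],[0,0,0.1,0,0,0,0.4],[0,0,0,0,0,0,0.4]]' | grep -E 'time|force|pos'; done
```

```text
time_s: 14.92
ee_pos: [0.6096, -0.2126, 0.1733]
wrist_force: [-1.7, 1.0, -1.3]
finger_force: 60.2
time_s: 15.3
ee_pos: [0.6104, -0.2127, 0.1717]
wrist_force: [-2.3, 0.6, 0.5]
finger_force: 60.7
time_s: 15.68
ee_pos: [0.6114, -0.2129, 0.1708]
wrist_force: [-4.7, 1.3, 7.5]
finger_force: 61.5
```

```bash
python3 -m jog '[[0,0,-0.1,0,0,0,0.4],[0,0,-0.1,0,0,0,0.4],[0,-0.1,0,0,0,0,0.4],[0,-0.1,0,0,0,0,0.4],[0,0,0,0,0,0,0.4]]'
python3 -c "
from g import *
where()"
python3 -m jog '[[0,-0.1,0,0,0,0,0.4],[0,0,0,0,0,0,0.4]]'
python3 -c "
from g import *
where(); st,p,M=now(); print(M.T@st['wrist_force'],M.T@st['ft_torque'])"
```

```text
time_s: 16.3
ee_pos: [0.6088, -0.2125, 0.1709]
ee_rot: [0.738, 0.652, 0.115, 0.131]
wrist_force: [0.5, 1.0, 3.0]
gripper_width: 0.0061
finger_force: 60.7
board x,y,z mm 5.091265475545801 1.012073871626951 56.28792646259627 rot err tool deg [ 0.0057 -0.0569  0.1662]
time_s: 16.55
ee_pos: [0.6079, -0.2124, 0.1706]
ee_rot: [0.738, 0.652, 0.115, 0.131]
wrist_force: [0.6, 0.1, 3.0]
gripper_width: 0.0062
finger_force: 60.7
board x,y,z mm 4.112051814349622 0.9941426253135566 56.3568209078751 rot err tool deg [ 0.0076 -0.0527  0.1672]
[ 0.1914  1.596  -2.5712] [-0.3131  0.1167 -0.0081]
```

```bash
python3 -m jog '[[0,-0.1,0,0,0,0,0.4],[0,0,0,0,0,0,0.4],[0,0,0,0,0,0,0.4]]'
python3 - <<'E'
from g import *; from plant import vision; import pickle
where(); st,p,M=now(); print(M.T@st['wrist_force'],M.T@st['ft_torque'])
d={n:vision.get_image(n) for n in("scene","side","wrist")}
pickle.dump(d,open('v5.pkl','wb'))
z=lambda n,x,y,w,h:cv2.resize(d[n]['pixels'][y:y+h,x:x+w],(400,400),interpolation=cv2.INTER_CUBIC)
cv2.imwrite('pics/v5.png',np.hstack([z('side',370,210,130,130),z('scene',95,255,140,140)]))
E
```

```text
time_s: 16.92
ee_pos: [0.6066, -0.2123, 0.17]
ee_rot: [0.738, 0.652, 0.115, 0.13]
wrist_force: [-0.0, -0.9, 3.5]
gripper_width: 0.0064
finger_force: 60.8
board x,y,z mm 2.738798188933137 0.9697634086640036 56.20883108751347 rot err tool deg [-0.0363 -0.0503  0.1601]
[-0.8864  1.2901 -3.2502] [-0.412   0.0231 -0.0335]
```

View pics/v5.png

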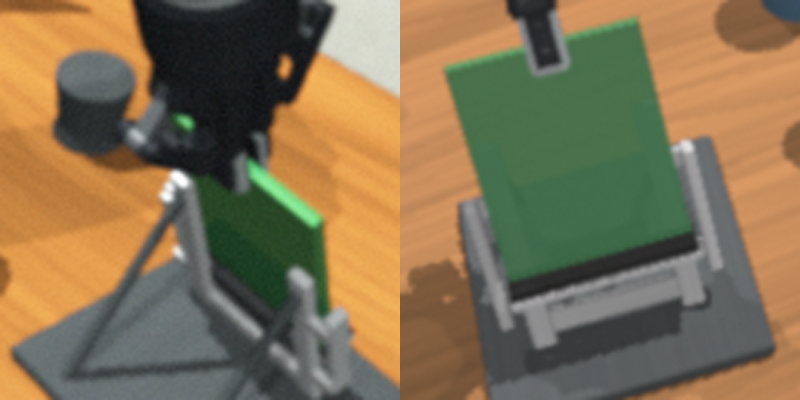

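The panel stands on the pad between the stops. The sideways force hasn't risen yet, so it isn't firmly on the rails. I'll keep moving toward them in 1 mm steps.

```bash
for i in 1 2 3; do python3 -m jog '[[0,-0.1,0,0,0,0,0.4],[0,0,0,0,0,0,0.4]]' >/dev/null;python3 -c "
from g import *
where(); st,p,M=now(); print(M.T@st['wrist_force'],M.T@st['ft_torque'])"; done
```

```text
board x,y,z mm 2.1888649011567147 1.0125119692362552 56.22004361697851 rot err tool deg [ 0.0107 -0.0578  0.1663]
[ 0.5146  5.3809 -0.9427] [-0.98    0.0264 -0.0211]
board x,y,z mm 2.1298932476012316 0.9942258310110885 56.25540820597926 rot err tool deg [ 0.1026 -0.0596  0.1805]
[-0.4201  8.3896  1.2098] [-1.7596  0.021   0.0198]
board x,y,z mm 2.0138222590436032 0.9752537189765584 56.28554598380094 rot err tool deg [ 0.1877 -0.0626  0.1912]
[ 0.153  10.3559  3.8984] [-2.2341 -0.0578  0.0367]
```

```bash
python3 -m jog '[[0,0.1,0,0,0,0,0.4],[0,0.1,0,0,0,0,0.4],[0,0,0.1,0,0,0,0.4],[0,0,0,0,0,0,0.4]]' >/dev/null;python3 -c "
from g import *
where(); st,p,M=now(); print(M.T@st['wrist_force'],M.T@st['ft_torque'])"
```

```text
board x,y,z mm 2.154066402928139 0.977858678609633 55.57298315152935 rot err tool deg [ 0.0152 -0.0517  0.1646]
[ 0.0199  4.5723 -3.0649] [-1.0306  0.0575  0.0403]
```

Now it is pressed gently on both the pad (about 6 N) and the rails (about 5 N). Releasing.

```bash
python3 -m jog '[[0,0,0,0,0,0,0.4],[0,0,0,0,0,0,0.4],[0,0,0,0,0,0,0.9],[0,0,0,0,0,0,1.1],[0,0,0,0,0,0,1.5],[0,0,0,0,0,0,2.2],[0,0,0,0,0,0,3],[0,0,0,0,0,0,3],[0,0,0,0,0,0,3]]' 20
python3 -c "
from g import *; from plant import vision; import pickle
where(); st,p,M=now(); print(M.T@st['wrist_force'])
d=vision.get_image('scene'); h=cv2.cvtColor(d['pixels'],cv2.COLOR_BGR2HSV)
print(cv2.boundingRect(cv2.inRange(h[200:400,90:240],(55,100,40),(95,255,255))))"
```

```text
time_s: 19.45
ee_pos: [0.6059, -0.2121, 0.1685]
ee_rot: [0.738, 0.652, 0.115, 0.13]
wrist_force: [0.3, -0.2, 0.8]
gripper_width: 0.0298
finger_force: 0.0
board x,y,z mm 1.4960398010616633 1.0371246484649401 55.092943662522615 rot err tool deg [-0.0644 -0.0571  0.1602]
[-0.1788  0.5835 -0.6795]
(31, 91, 75, 61)
```

```bash
python3 -m jog '[[0,0.05,-0.5,0,0,0,3],[0,0,-1,0,0,0,3],[0,0,-2,0,0,0,3],[0,0,-3,0,0,0,3],[0,0,-4,0,0,0,3],[0,0,-4,0,0,0,3],[0,0,-3,0,0,0,3],[0,0,0,0,0,0,3],[0,0,0,0,0,0,3]]'
python3 - <<'E'
from g import *; from plant import vision
d={n:vision.get_image(n) for n in("scene","side")}
z=lambda n,x,y,w,h:cv2.resize(d[n]['pixels'][y:y+h,x:x+w],(400,400),interpolation=cv2.INTER_CUBIC)
cv2.imwrite('pics/v6.png',np.hstack([z('side',230,160,280,220),z('scene',95,255,140,140)]))
E
```

```text
time_s: 20.62
ee_pos: [0.5469, -0.2047, 0.3327]
ee_rot: [0.738, 0.652, 0.115, 0.13]
wrist_force: [0.5, 0.6, -0.1]
gripper_width: 0.0299
finger_force: 0.0
```

View pics/v6.png

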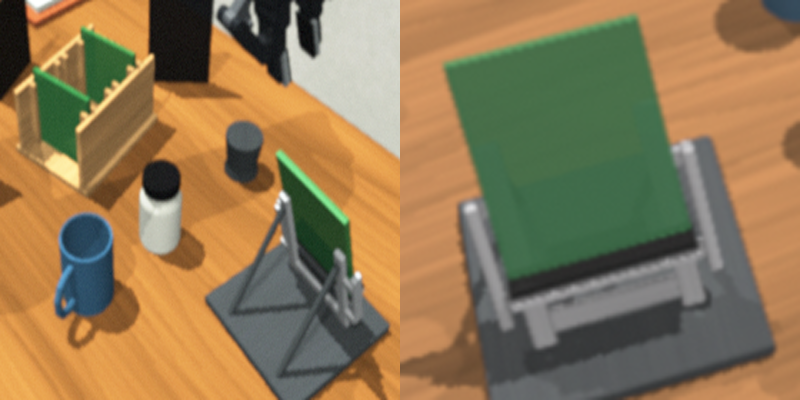

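The panel stands on the ledge against the rails, between the stops. The short panels, jar, mug and mould look undisturbed, and the gripper is clear.

```bash
python3 -c "
from plant import r
print(r.close_job())"
```

```text
the job is handed in; nothing more can be done
None
```

The tall glass panel is standing released on the easel ledge, between the stops and against the rails. The job was handed in at about 21 s of the 48 s allowed; no verdict was returned, but the last pictures showed the panel in place and the short panels, jar, mug and mould apparently unmoved.

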